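# Feel for the hidden catch and pop the wipes tub open

## Task

Open the tub of surface wipes with a fingertip, grasping nothing. Its release catch lies in a recess of the lid's rim, and the lid may be screwed on at any angle: run a fingertip along the top of the rim until it drops into the recess, then press the catch inside down until the lid's flap springs open, and draw back clear. Leave the flap standing open and the tub down in its holder (do not lift it), and leave the other things on the counter alone.

Things in the scene. Friction and masses are not known exactly. Their poses are not given: they have to be found in the camera images.
- tub: full white tub of wipes, round, about 2.4 kg, standing snugly in a grey cup (184 mm across its foot, 45 mm high) screwed to the counter: it cannot tip or shift, only be lifted out. Origin: centre of its underside, 6 mm above the counter, z up. Blue screw lid, 156 mm across, 174 mm above the origin, screwed tight at any angle (it does not follow the tub's own rotation).
- rim (a point): centre of the lid, level with the rim's top (174 mm above the tub's underside). The rim is a level raised ring, inner radius 60, outer 76 mm. One recess breaks it, at an unknown angle: 45 degrees of the ring, 44 mm long inside, 57 mm outside, open above and outwards; shut fingertips fit in. The catch lies in it, 9 mm below the rim's top. Inside the ring is the round flap, 98 mm wide, 6 mm below the rim's top.
- catch (a joint): release catch: a slightly darker blue pad in the recess, radius 58 to 75 mm from the lid's centre, 42 mm long. Value: m pressed straight down, 0 at rest to 0.005 fully down. Sprung: 2 N starts it, 5.6 N is fully down; it comes back up when let go. It frees the flap at about 0.003 to 0.0035.
- flap (a joint): the lid's flap, hinged opposite the recess. Value: rad, 0 shut and latched; springs up to 1.75 (fully open, leaning back a little) once the catch is pressed, and its spring keeps it open. Its edge then stands about 270 mm above the counter.
- tray: bystander: stainless instrument tray, 200 x 140 x 22 mm, two dental handpieces lying in it; origin centre of underside
- handpiece_a: bystander: metal dental handpiece, about 115 mm long, 15 mm thick, lying in the tray; origin under its middle
- handpiece_b: bystander: another such handpiece in the tray
- spray_a: bystander: white spray can with a green band, 53 mm across, 171 mm high; origin centre of underside
- spray_b: bystander: another such spray can
- squeeze: bystander: white squeeze bottle, 62 mm across, 185 mm high; origin centre of underside
- jaw: bystander: small horseshoe-shaped dental jaw model, about 65 mm across, 21 mm high; origin centre of underside
- beaker: bystander: steel beaker, 68 mm across, 60 mm high; origin centre of underside

How it is judged (in metres and radians):
On the way, in this order (a step that is already met when the one before it is completed fails the run):
1. a fingertip feels along the tub's rim, the catch not yet pressed (contact force between the fingers and tub above 0.3 N and value of joint catch below 0.0005 m and value of joint flap below 0.05 rad), for 0.3 s.
2. the finger presses the catch in the recess (contact force between the fingers and tub above 1 N and value of joint catch above 0.0028 m).
At the end, for the whole second after the job is handed in: the flap stands open (more than 1.4 rad), the catch has come back up, and the tub sits down in its holder (within 3 mm) (value of joint flap above 1.4 rad and value of joint catch below 0.001 m and distance of tub from where it was at the start of the episode below 0.003 m); the robot touches nothing.
It fails at once if the tub is lifted in its holder by more than 8 mm (distance of tub from where it was at the start of the episode above 0.008 m).
It fails at once if a bystander is moved more than 30 mm (distance of any of tray, handpiece_a, handpiece_b, spray_a, spray_b, squeeze, jaw, beaker from where it was at the start of the episode above 0.03 m).
It also fails if it takes over 67 s, if anything falls off the work surface, if the arm or the gripper's body presses on something with over 40 N, if the wrist force passes 120 N, or if a joint passes its speed limit or range.

## Robot

A 6-joint arm with a two-finger parallel gripper is mounted at the origin on the work surface. World frame = base frame: x ahead of the robot, y to its left, z up, the work surface at z = 0. Lengths are in m, angles in degrees, forces in N, time in s.
With the tool pointing down it reaches from about 0.3 to 0.75 m from the base axis. Payload 8.5 kg.
Tool frame: the origin (TCP) lies on the centre line of the jaws, within the pads' length; the fingertips stand 19 mm ahead of it and the grasp point (between the pads) is the TCP; z points along the fingers, x is the direction in which the jaws open and shut, and the axes are right-handed (so a half turn about z gives the same grasp; the last joint's range is limited). The gripper opens to 85 mm and grips with 20 to 120 N. Pads are 22 mm wide; open, the fingers measure 114 mm over their backs; the gripper's body (76 mm by 85 mm) begins 54 mm behind the grasp point. The pads swing forward as they close: fully open they stand 13 mm farther back than shut.
Start: joints at [-83.44, 21.807, 74.336, -0, 83.858, -12.336], TCP at [0.178, -0.52, 0.218] pointing down, gripper open.
Joint ranges: [-178.18, 178.18], [-50.72, 133.34], [12.68, 142.11], [-81.47, 261.47], [9.98, 163.14], [-165.26, 165.26]. Speed limits (degrees/s): [136.94, 136.94, 180, 180, 180, 180].

## Interface

Orientations are given as a 3x3 rotation matrix whose columns are the frame's x, y, z axes.
In Python, from rig import env, cams, order gives the robot as it stands.
- The arm moves only by the tool step_arm, never from a script. Its argument "steps" is a list of rows, each an object with "xyz": the shift along the tool's x, y, z normalised to -1 to 1, where 1 is 0.04 m, a list of three; "turn": the turn, a rotation vector about the tool's x, y, z normalised to -1 to 1, where 1 is 0.08 rad, a list of three; "gripper": the gripper command: -1 is shut, 1 is fully open, values between are in proportion. A call has 1 to 20 rows; each row shifts and turns the commanded pose from where the row before left it, along the tool's axes as they then stand; what a row does not reach is not made up. A row lasts 1/12 s, in which the tool goes at most 41.7 mm and 7.16 degrees, less where a joint would pass 70% of its speed; a pose out of reach is approached as far as the arm can. A call with a number of a shift or a turn outside -1 to 1 is refused whole. A call with a gripper value outside its range is refused whole. The fingers move at their own pace and stop on an object; "squeeze" is the grip in N (left out, the last holds). Time passes only in rows, so rows that do not move let the fingers close. It gives the time, the measured TCP pose, the force and the opening at its end, in the units of the state.
- env.observe(): the state, without advancing time (a new reading comes with each control period).
- cams.get_image(name): name is "scene" or "top" or "wrist"; returns (picture, depth): 400x640x3 uint8, red, green, blue; 400x640 float32, m along the optical axis (not along the pixel's ray), 0 where there is no reading.
- cams.camera_info(name): a dict with "fx", "fy", "cx", "cy" (pixels), "k1" (the pictures are not rectified: a ray, as slopes to the right and down, at radius r is drawn at 1 + k1 r^2 times it, then the intrinsics apply), "extrinsics" (4x4, takes a point from camera to world coordinates). Camera axes: x right, y down, z forward; pixel columns grow to the right and rows downward; lengths in m; the calibration is good to about 2 mm. A picture is of the moment at which its call begins: read the wrist's pose just before it. camera_info takes no time and is no camera call; for the wrist camera it gives the pose at the moment of the call.
- order.close_job(): hands the job in, once; it reports no verdict.
The state is a dict: "time_s": time; "q": joint angles; "qvel": joint speeds; "joint_efforts": joint torques, N m; "position": TCP position; "tool_rot": TCP orientation; "ft_force": force on the tool from outside, world axes, zero at the start; "wrist_torque": the same for the moment, N m; "grip_width": finger opening in m.
Only numpy, scipy, OpenCV 4.12 (cv2) and the standard library are available. Lean on these libraries where they do the work, as an engineer would, in place of code of your own. Each camera call takes 0.05 s, during which the arm holds its last target. There are 200 camera calls.

## Working session

There is one attempt and no reset: what is moved stays moved. The work goes in short steps, Python scripts to look and compute and a tool call to move; the robot and the scene stay as the last step left them, time stands still between calls to the robot, and variables do not carry over. Pictures are saved under pics/ and viewed, about 8 in all and at most 12, crops included, and the job is handed in when it is done.

Besides the shell and the picture viewer there is one more tool, called after "Request:" as name([rows], argument=value, ...), one row to a line, values as JSON. step_arm: Moves the arm, as the interface text tells. Scaled input: -1 to 1 covers 0.04 m each way for a shift and 0.08 rad each way for a turn. Its arguments: {"type":"object","properties":{"steps":{"type":"array"},"squeeze":{"type":"number"}},"required":["steps"]}

```bash
mkdir -p pics; cat > h.py <<'E'
import numpy as np, cv2
from rig import env, cams, order
def shot(n,f):
    info=cams.camera_info(n); im,d=cams.get_image(n)
    cv2.imwrite('pics/%s.png'%f,im[:,:,::-1]); np.savez('pics/%s.npz'%f,im=im,d=d,**{k:np.array(v) for k,v in info.items()})
def world(f):
    z=np.load('pics/%s.npz'%f); d=z['d']; h,w=d.shape
    u,v=np.meshgrid(np.arange(w),np.arange(h))
    K=np.array([[z['fx'],0,z['cx']],[0,z['fy'],z['cy']],[0,0,1]],float)
    p=cv2.undistortPoints(np.stack([u.ravel(),v.ravel()],1).astype(np.float64)[:,None],K,np.array([float(z['k1']),0,0,0,0]))[:,0].reshape(h,w,2)
    P=np.dstack([p*d[...,None],d]); E=z['extrinsics']
    W=P@E[:3,:3].T+E[:3,3]; W[d==0]=np.nan
    return z['im'],W
E
python3 - <<'E'
from h import *
shot('top','t0'); shot('scene','s0')
s=env.observe(); print(s)
a=cv2.imread('pics/t0.png'); b=cv2.imread('pics/s0.png')
im,W=world('t0')
print(cams.camera_info('top'))
E
```

```text
{'time_s': 0.1, 'q': array([-8.34389380e+01,  2.18369074e+01,  7.43798218e+01, -7.89690437e-06,
        8.38573050e+01, -1.23332431e+01]), 'qvel': array([-0.03084434, -0.05477219, -0.13472676, -0.10337317,  0.00030615,
        0.02268509]), 'joint_efforts': array([ 3.13052733e-03, -4.49224126e+01, -2.31657082e+01, -1.72883711e-04,
        3.69727495e-03,  4.74240039e-06]), 'position': array([ 0.17809095, -0.52007305,  0.21727908]), 'tool_rot': array([[ 3.23823302e-01, -9.46117565e-01, -1.47778552e-04],
       [-9.46116735e-01, -3.23823218e-01,  1.28366056e-03],
       [-1.26234793e-03, -2.75863439e-04, -9.99999165e-01]]), 'ft_force': array([ 0.52544749, -1.31970703,  0.56784645]), 'wrist_torque': array([ 0.01075466, -0.03179906, -0.00065476]), 'grip_width': 0.08572853539865068}
{'fx': 388.44664458432584, 'fy': 388.44664458432584, 'cx': 320.0109693121746, 'cy': 199.0778994306867, 'k1': -0.06990282939553696, 'extrinsics': array([[ 0.01594366, -0.99796055,  0.06181047,  0.54339722],
       [-0.99966478, -0.01464865,  0.02134824, -0.00753326],
       [-0.02039926, -0.06213012, -0.99785957,  1.33601724],
       [ 0.        ,  0.        ,  0.        ,  1.        ]])}
```

View pics/t0.png

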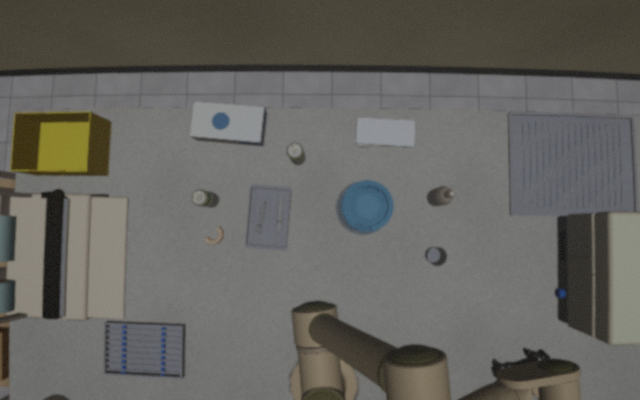

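View pics/s0.png

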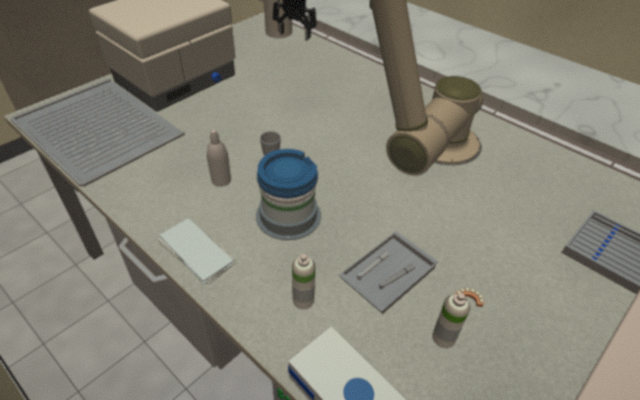

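The top view shows the blue lid at about (366,206). In the scene view it is at (288,170), with what may be a notch near (307,156). Next I'll measure the lid and enlarge it.

```bash
python3 - <<'E'
from h import *
im,W=world('t0')
sub=W[160:255,320:412].reshape(-1,3)
m=(sub[:,2]>.165)&(sub[:,2]<.2)
p=sub[m]; print(m.sum(),p.mean(0),p.min(0),p.max(0))
pts=p[:,:2].astype(np.float32); (c,r)=cv2.minEnclosingCircle(pts); print(c,r)
rr=np.hypot(*(p[:,:2]-c).T); th=np.degrees(np.arctan2(p[:,1]-c[1],p[:,0]-c[0]))
for lo,hi in[(0,.045),(.062,.073)]: print(lo,np.median(p[(rr>lo)&(rr<hi),2]))
for a in range(-180,180,15):
    k=(rr>.062)&(rr<.073)&(th>=a)&(th<a+15); print(a,k.sum(),np.round(p[k,2].mean(),4))
for (u,v) in [(435,255),(442,196),(295,153),(270,215)]: print(W[v,u])
a=cv2.resize(im[165:250,325:410,::-1],(510,510),interpolation=cv2.INTER_CUBIC)
ims,Ws=world('s0'); b=cv2.resize(ims[140:205,245:330,::-1],(667,510),interpolation=cv2.INTER_CUBIC)[:,:280+10]
b=cv2.resize(ims[145:200,250:325,::-1],(290*2,425))
o=np.zeros((510,800,3),np.uint8); o[:400,:400]=cv2.resize(a,(400,400)); o[:293,400:]=cv2.resize(b,(400,293))
cv2.imwrite('pics/crop0.png',np.clip(o*1.6,0,255).astype(np.uint8))
E
```

```text
1701 [ 0.59895449 -0.12514538  0.17651744] [ 0.52204491 -0.19766368  0.1650042 ] [ 0.67165001 -0.05127163  0.18772974]
(0.5969868898391724, -0.12339429557323456) 0.07688947021961212
0 0.17517067393693186
0.062 0.17980225118244264
-180 18 0.1768
-165 23 0.1808
-150 21 0.1804
-135 24 0.1802
-120 20 0.1798
-105 22 0.1799
-90 24 0.1802
-75 22 0.1797
-60 21 0.1799
-45 22 0.1799
-30 19 0.1804
-15 23 0.1805
0 24 0.1808
15 21 0.1795
30 20 0.1797
45 20 0.1804
60 23 0.1801
75 22 0.1806
90 23 0.1795
105 23 0.1799
120 23 0.1807
135 19 0.1775
150 21 0.1709
165 22 0.1721
[ 0.44054688 -0.37439416  0.00403719]
[ 0.63242269 -0.35818639  0.14155046]
[0.75689648 0.09669156 0.15826595]
[ 5.68573179e-01  1.92852795e-01 -3.55679075e-04]
```

View pics/crop0.png

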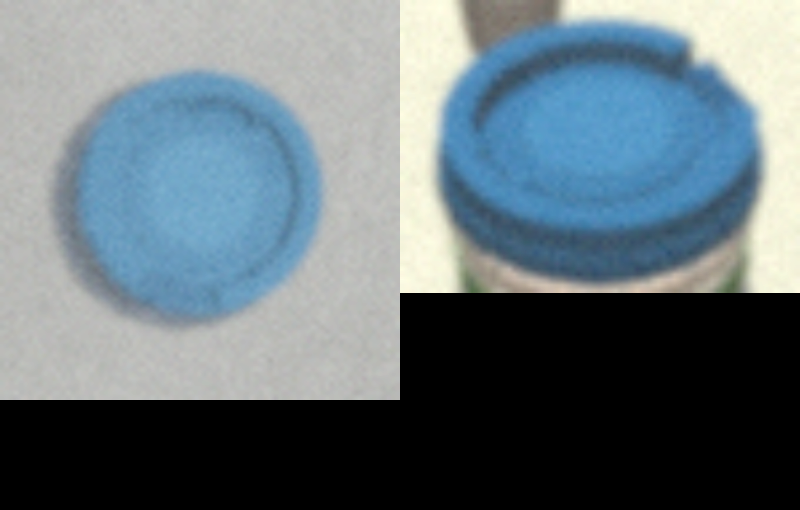

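The crop and the depth data agree: the recess spans about 140° to 180° (centre about 161°, facing the robot), and the rim's top is at z≈0.180. I'll fit the centre more closely, and raise, shut and turn the gripper so tool y points outwards through the recess.

Request:
step_arm([
  {"xyz": [0,0,-0.7],"turn": [0,0,0],"gripper": -1},
  {"xyz": [0,0,-0.7],"turn": [0,0,0],"gripper": -1},
  {"xyz": [0,0,-0.7],"turn": [0,0,0],"gripper": -1},
  {"xyz": [0,0,0],"turn": [0,0,0.92],"gripper": -1},
  {"xyz": [0,0,0],"turn": [0,0,0.92],"gripper": -1},
  {"xyz": [0,0,0],"turn": [0,0,0.92],"gripper": -1},
  {"xyz": [0,0,0],"turn": [0,0,0.92],"gripper": -1},
  {"xyz": [0,0,0],"turn": [0,0,0.92],"gripper": -1},
  {"xyz": [0,0,0],"turn": [0,0,0.92],"gripper": -1},
  {"xyz": [0,0,0],"turn": [0,0,0.92],"gripper": -1},
  {"xyz": [0,0,0],"turn": [0,0,0.92],"gripper": -1},
  {"xyz": [0,0,0],"turn": [0,0,0.92],"gripper": -1},
  {"xyz": [0,0,0],"turn": [0,0,0],"gripper": -1},
])

```text
time_s: 1.18
position: [0.1781, -0.5202, 0.3014]
tool_rot: [[-0.329, -0.944, -0.0], [-0.944, 0.329, 0.001], [-0.001, 0.0, -1.0]]
ft_force: [0.1, -0.2, 1.1]
grip_width: -0.0003
```

```bash
cat >> h.py <<'E'
def to(p):
    s=env.observe(); R=s['tool_rot']; d=R.T@(np.array(p)-s['position']); print('pos',s['position'].round(4),'z',R[:,2].round(3),'yaw',np.degrees(np.arctan2(R[1,0],R[0,0])).round(2),'F',s['ft_force'].round(2),'t',s['time_s'],'units',(d/.04).round(2),'m',d.round(4))
E
python3 - <<'E'
from h import *
from scipy.optimize import least_squares
im,W=world('t0')
sub=W[160:255,320:412].reshape(-1,3); p=sub[(sub[:,2]>.1775)&(sub[:,2]<.184)]
c=np.array([.597,-.124])
for _ in range(5):
    d=p[:,:2]-c; th=np.degrees(np.arctan2(d[:,1],d[:,0])); r=np.hypot(*d.T)
    q=[]
    for a in range(-170,135,6):
        k=(th>=a)&(th<a+6)
        if k.sum()>2: q.append(p[k][np.argmax(r[k]),:2])
    q=np.array(q); f=least_squares(lambda v:np.hypot(q[:,0]-v[0],q[:,1]-v[1])-v[2],[*c,.076],loss='soft_l1',f_scale=.001); c=f.x[:2]
print(f.x)
P=sub[(sub[:,2]>.16)&(sub[:,2]<.19)]; d=P[:,:2]-c; r=np.hypot(*d.T); th=np.degrees(np.arctan2(d[:,1],d[:,0]))%360
for a in range(120,210,6):
    k=(r>.062)&(r<.073)&(th>=a)&(th<a+6); print(a,P[k,2].mean().round(4))
E
```

```text
[ 0.59745637 -0.12453731  0.07447571]
120 0.1811
126 0.1802
132 0.1808
138 0.1791
144 0.1678
150 0.1711
156 0.1715
162 0.1717
168 0.1726
174 0.1728
180 0.1661
186 0.1788
192 0.1801
198 0.1809
204 0.1811
```

Request:
step_arm([
  {"xyz": [-0.57,-0.28,0],"turn": [0,0,0],"gripper": -1},
  {"xyz": [-0.57,-0.28,0],"turn": [0,0,0],"gripper": -1},
  {"xyz": [-0.57,-0.28,0],"turn": [0,0,0],"gripper": -1},
  {"xyz": [-0.57,-0.28,0],"turn": [0,0,0],"gripper": -1},
  {"xyz": [-0.57,-0.28,0],"turn": [0,0,0],"gripper": -1},
  {"xyz": [-0.57,-0.28,0],"turn": [0,0,0],"gripper": -1},
  {"xyz": [-0.57,-0.28,0],"turn": [0,0,0],"gripper": -1},
  {"xyz": [-0.57,-0.28,0],"turn": [0,0,0],"gripper": -1},
  {"xyz": [-0.57,-0.28,0],"turn": [0,0,0],"gripper": -1},
  {"xyz": [-0.57,-0.28,0],"turn": [0,0,0],"gripper": -1},
  {"xyz": [-0.57,-0.28,0],"turn": [0,0,0],"gripper": -1},
  {"xyz": [-0.57,-0.28,0],"turn": [0,0,0],"gripper": -1},
  {"xyz": [-0.57,-0.28,0],"turn": [0,0,0],"gripper": -1},
  {"xyz": [-0.57,-0.28,0],"turn": [0,0,0],"gripper": -1},
  {"xyz": [-0.57,-0.28,0],"turn": [0,0,0],"gripper": -1},
  {"xyz": [-0.57,-0.28,0],"turn": [0,0,0],"gripper": -1},
  {"xyz": [-0.57,-0.28,0],"turn": [0,0,0],"gripper": -1},
  {"xyz": [-0.57,-0.28,0],"turn": [0,0,0],"gripper": -1},
  {"xyz": [-0.57,-0.28,0],"turn": [0,0,0],"gripper": -1},
  {"xyz": [-0.57,-0.28,0],"turn": [0,0,0],"gripper": -1},
])

```text
time_s: 2.85
position: [0.5394, -0.1614, 0.3016]
tool_rot: [[-0.324, -0.946, -0.0], [-0.946, 0.324, 0.0], [-0.0, 0.001, -1.0]]
ft_force: [0.4, 0.1, -0.2]
grip_width: 0.0001
```

```bash
python3 - <<'E'
from h import *
shot('wrist','w0'); to([.541,-.164,.23])
im,W=world('w0'); c=np.array([.5975,-.1245])
P=W.reshape(-1,3); P=P[(P[:,2]>.15)&(P[:,2]<.2)]
d=P[:,:2]-c; r=np.hypot(*d.T); th=np.degrees(np.arctan2(d[:,1],d[:,0]))%360
for a in range(100,260,6):
    k=(r>.063)&(r<.073)&(th>=a)&(th<a+6); print(a,k.sum(),P[k,2].mean().round(4) if k.sum() else '',end=' | ')
E
```

```text
pos [ 0.5416 -0.1585  0.3012] z [ 0.     0.002 -1.   ] yaw -108.74 F [-1.58  3.43 -1.46] t 2.9 units [ 0.14 -0.03  1.78] m [ 0.0055 -0.0012  0.0712]
100 76 0.1804 | 106 67 0.1802 | 112 71 0.1804 | 118 72 0.1803 | 124 69 0.1802 | 130 65 0.1803 | 136 69 0.1803 | 142 69 0.1693 | 148 58 0.1713 | 154 63 0.1718 | 160 63 0.1718 | 166 63 0.1716 | 172 63 0.1718 | 178 73 0.1699 | 184 31 0.1749 | 190 70 0.1803 | 196 70 0.1803 | 202 73 0.1802 | 208 72 0.1804 | 214 72 0.1802 | 220 78 0.1802 | 226 74 0.1801 | 232 79 0.1802 | 238 78 0.1804 | 244 79 0.1803 | 250 82 0.1802 | 256 82 0.1801 |
```

View pics/w0.png

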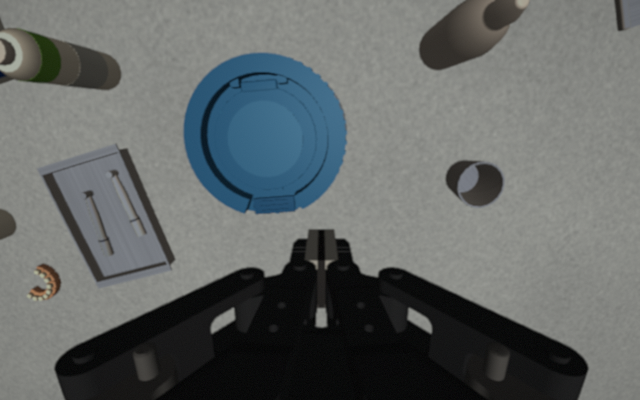

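The wrist view shows the recess at (273,203), nearest the robot, with the hinge at (260,82) behind it. Depth puts the recess at 142° to 187° (centre 164.5°) and the rim top at 0.1803. The finger stands to one side of it, over solid rim at about 215°, so I can descend there.

Request:
step_arm([
  {"xyz": [0.12,0,0.6],"turn": [0,0,0],"gripper": -1},
  {"xyz": [0,0,0.6],"turn": [0,0,0],"gripper": -1},
  {"xyz": [0,0,0.6],"turn": [0,0,0],"gripper": -1},
  {"xyz": [0,0,0.55],"turn": [0,0,0],"gripper": -1},
  {"xyz": [0,0,0],"turn": [0,0,0],"gripper": -1},
  {"xyz": [0,0,0],"turn": [0,0,0],"gripper": -1},
  {"xyz": [0,0,0],"turn": [0,0,0],"gripper": -1},
  {"xyz": [0,0,0],"turn": [0,0,0],"gripper": -1},
])

```text
time_s: 3.57
position: [0.5378, -0.1673, 0.2095]
tool_rot: [[-0.326, -0.945, 0.003], [-0.945, 0.326, -0.001], [0.001, -0.003, -1.0]]
ft_force: [-0.4, -0.4, -1.0]
grip_width: -0.0001
```

```bash
python3 - <<'E'
from h import *
to([.541,-.164,.1993])
E
```

```text
pos [ 0.5378 -0.1673  0.2095] z [ 0.003 -0.001 -1.   ] yaw -109.02 F [-0.43 -0.39 -0.97] t 3.5667 units [-0.11 -0.05  0.26] m [-0.0042 -0.0019  0.0102]
```

Request:
step_arm([
  {"xyz": [-0.1,-0.05,0.1],"turn": [0,0,0],"gripper": -1},
  {"xyz": [0,0,0.08],"turn": [0,0,0],"gripper": -1},
  {"xyz": [0,0,0.03],"turn": [0,0,0],"gripper": -1},
  {"xyz": [0,0,0.03],"turn": [0,0,0],"gripper": -1},
  {"xyz": [0,0,0],"turn": [0,0,0],"gripper": -1},
  {"xyz": [0,0,0],"turn": [0,0,0],"gripper": -1},
])

```text
time_s: 4.07
position: [0.5404, -0.1639, 0.1982]
tool_rot: [[-0.327, -0.945, -0.0], [-0.945, 0.327, 0.0], [-0.0, 0.0, -1.0]]
ft_force: [0.5, 0.0, -0.2]
grip_width: -0.0001
```

Request:
step_arm([
  {"xyz": [0,0,0.025],"turn": [0,0,0],"gripper": -1},
  {"xyz": [0,0,0],"turn": [0,0,0],"gripper": -1},
  {"xyz": [0,0,0],"turn": [0,0,0],"gripper": -1},
])

```text
time_s: 4.32
position: [0.5403, -0.1639, 0.1972]
tool_rot: [[-0.327, -0.945, 0.0], [-0.945, 0.327, -0.0], [0.0, -0.0, -1.0]]
ft_force: [0.7, -0.2, 0.2]
grip_width: 0.0002
```

Request:
step_arm([
  {"xyz": [0,0,0.02],"turn": [0,0,0],"gripper": -1},
  {"xyz": [0,0,0],"turn": [0,0,0],"gripper": -1},
  {"xyz": [0,0,0],"turn": [0,0,0],"gripper": -1},
])

```text
time_s: 4.57
position: [0.5403, -0.1639, 0.1964]
tool_rot: [[-0.327, -0.945, -0.0], [-0.945, 0.327, 0.0], [-0.0, 0.0, -1.0]]
ft_force: [0.2, 0.4, -0.8]
grip_width: -0.0
```

Request:
step_arm([
  {"xyz": [0,0,0.02],"turn": [0,0,0],"gripper": -1},
  {"xyz": [0,0,0],"turn": [0,0,0],"gripper": -1},
  {"xyz": [0,0,0],"turn": [0,0,0],"gripper": -1},
])

```text
time_s: 4.82
position: [0.5403, -0.1639, 0.1956]
tool_rot: [[-0.326, -0.945, -0.0], [-0.945, 0.326, 0.0], [-0.0, 0.0, -1.0]]
ft_force: [0.6, 0.3, 0.2]
grip_width: 0.0001
```

Request:
step_arm([
  {"xyz": [0,0,0.02],"turn": [0,0,0],"gripper": -1},
  {"xyz": [0,0,0],"turn": [0,0,0],"gripper": -1},
  {"xyz": [0,0,0],"turn": [0,0,0],"gripper": -1},
])

```text
time_s: 5.07
position: [0.5403, -0.1639, 0.1948]
tool_rot: [[-0.326, -0.945, -0.0], [-0.945, 0.326, 0.0], [-0.0, 0.0, -1.0]]
ft_force: [-0.2, -0.5, -0.4]
grip_width: -0.0001
```

Request:
step_arm([
  {"xyz": [0,0,0.02],"turn": [0,0,0],"gripper": -1},
  {"xyz": [0,0,0],"turn": [0,0,0],"gripper": -1},
  {"xyz": [0,0,0],"turn": [0,0,0],"gripper": -1},
])

```text
time_s: 5.32
position: [0.5403, -0.1639, 0.194]
tool_rot: [[-0.327, -0.945, -0.0], [-0.945, 0.327, 0.0], [-0.0, 0.0, -1.0]]
ft_force: [0.0, -0.9, 0.7]
grip_width: 0.0002
```

```bash
python3 - <<'E'
from h import *
shot('scene','s1'); shot('wrist','w1')
a,_=world('s1'); b,_=world('w1')
a=cv2.resize(a[90:210,220:380,::-1],(400,300),interpolation=cv2.INTER_CUBIC); b=cv2.resize(b[150:330,200:440,::-1],(400,300))
cv2.imwrite('pics/c1.png',np.clip(np.hstack([a,b])*1.4,0,255).astype(np.uint8))
E
```

```text
(no output)
```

View pics/c1.png

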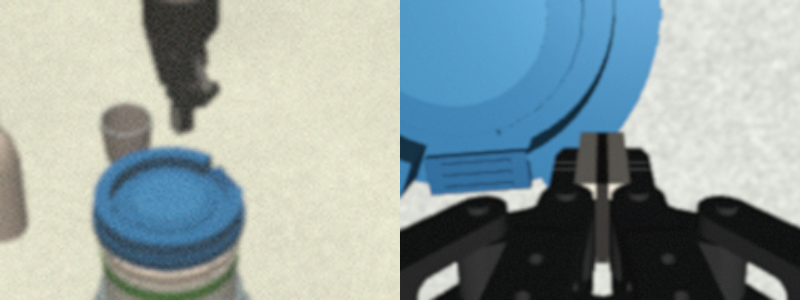

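The scene crop shows the tip at crop (182,128), clearly short of or above the rim. That doesn't match the reported pose, so I'll project the assumed tip into both pictures and read the depth there.

```bash
python3 - <<'E'
from h import *
s=env.observe(); p=s['position']; R=s['tool_rot']; print(p,s['time_s'],s['q'].round(2),s['ft_force'].round(2))
for f in('s1','w1'):
    z=np.load('pics/%s.npz'%f); E=np.linalg.inv(z['extrinsics']); K=np.array([[z['fx'],0,z['cx']],[0,z['fy'],z['cy']],[0,0,1]],float)
    for n,o in[('tip',.019),('tcp',0)]:
        q=E[:3,:3]@(p+R[:,2]*o)+E[:3,3]
        uv=cv2.projectPoints(q[None],np.zeros(3),np.zeros(3),K,np.array([float(z['k1']),0,0,0.]))[0].ravel(); print(f,n,uv.round(1),q[2].round(3))
    q=E[:3,:3]@np.array([.5975,-.1245,.1803])+E[:3,3]; print('lid',cv2.projectPoints(q[None],np.zeros(3),np.zeros(3),K,np.array([float(z['k1']),0,0,0.]))[0].ravel().round(1))
im,W=world('s1')
# dark finger: scene px near crop (182,125)->(293,140)
for v in range(128,152,2): print(v,W[v,292].round(3),im[v,292])
im,W=world('w1')
for v in(228,232,236,245): print('w',v,W[v,320].round(3),W[v,312].round(3))
# lid rim in both
for f in('s1','w1'):
    im,W=world(f); P=W.reshape(-1,3); d=P[:,:2]-[.5975,-.1245]; r=np.hypot(*d.T); k=(r<.085)&(P[:,2]>.15)&(P[:,2]<.25); print(f,k.sum(),np.nanmedian(P[k&(r>.062)&(r<.073),2]),np.nanmin(P[k],0),np.nanmax(P[k],0))
E
```

```text
[ 0.54035055 -0.16386717  0.19403558] 5.4167 [-28.88  24.29  74.36  -0.    81.35  80.18] [-0.3  -0.27  0.08]
s1 tip [293.2 151.4] 1.283
s1 tcp [293.2 145.8] 1.269
lid [288.2 166.8]
w1 tip [321.4 223.7] 0.187
w1 tcp [321.4 235.5] 0.168
lid [225.9 160.7]
128 [ 0.554 -0.153  0.264] [46 42 40]
130 [ 0.559 -0.148  0.264] [39 40 38]
132 [ 0.558 -0.149  0.256] [44 40 40]
134 [ 0.547 -0.161  0.238] [40 43 38]
136 [ 0.553 -0.155  0.237] [50 49 44]
138 [ 0.549 -0.159  0.227] [51 54 49]
140 [ 0.55  -0.158  0.221] [50 51 44]
142 [ 0.547 -0.161  0.212] [70 73 65]
144 [ 0.368 -0.346  0.002] [137 140 126]
146 [ 0.377 -0.337  0.004] [161 161 145]
148 [ 0.537 -0.172  0.18 ] [129 137 135]
150 [ 0.544 -0.165  0.181] [ 65  99 127]
w 228 [ 0.54  -0.163  0.181] [ 0.542 -0.158  0.181]
w 232 [ 0.551 -0.167  0.216] [ 0.553 -0.163  0.216]
w 236 [ 0.551 -0.167  0.22 ] [ 0.553 -0.163  0.222]
w 245 [ 0.551 -0.167  0.231] [ 0.552 -0.164  0.232]
s1 2500 0.18004579391921133 [ 0.52252237 -0.20205459  0.1500117 ] [ 0.67950245 -0.04487112  0.24963626]
w1 53765 0.1802079742787075 [ 0.52025227 -0.20437694  0.15438876] [ 0.67577527 -0.04814094  0.24999691]
```

Both cameras put the shut fingertip's end at z≈0.21, while the stated "tip 19 mm ahead of the TCP" would put it at 0.175. xy agrees to within 1–2 mm, so only the tip offset is wrong: the tip is really about 17 mm behind the TCP. That explains the lack of contact, with the tip about 30 mm above the rim. I'll keep descending in small steps and go by the force.

Request:
step_arm([
  {"xyz": [0,0,0.1],"turn": [0,0,0],"gripper": -1},
  {"xyz": [0,0,0.1],"turn": [0,0,0],"gripper": -1},
  {"xyz": [0,0,0.1],"turn": [0,0,0],"gripper": -1},
  {"xyz": [0,0,0.1],"turn": [0,0,0],"gripper": -1},
  {"xyz": [0,0,0.1],"turn": [0,0,0],"gripper": -1},
  {"xyz": [0,0,0],"turn": [0,0,0],"gripper": -1},
  {"xyz": [0,0,0],"turn": [0,0,0],"gripper": -1},
])

```text
time_s: 6.0
position: [0.5403, -0.1639, 0.1738]
tool_rot: [[-0.327, -0.945, -0.0], [-0.945, 0.327, 0.0], [-0.0, 0.001, -1.0]]
ft_force: [0.3, 1.1, -0.1]
grip_width: 0.0001
```

```bash
python3 - <<'E'
from h import *
shot('scene','s2'); shot('wrist','w2'); s=env.observe(); print(s['position'],s['ft_force'])
im,W=world('s2')
for v in range(128,158,2): print(v,W[v,292].round(3),W[v,294].round(3))
im,W=world('w2')
m=(W[...,2]<.26)&(abs(np.arange(640)-320)<14)[None]
for v in range(222,262,4): print('w',v,W[v,312].round(3),W[v,330].round(3))
E
```

```text
[ 0.5404589  -0.16395263  0.17418078] [-0.01926815 -0.77728281  0.50699712]
128 [ 0.556 -0.152  0.266] [ 0.556 -0.144  0.27 ]
130 [ 0.554 -0.153  0.258] [ 0.547 -0.153  0.255]
132 [ 0.553 -0.154  0.251] [ 0.533 -0.167  0.233]
134 [ 0.554 -0.153  0.245] [ 0.545 -0.156  0.239]
136 [ 0.554 -0.154  0.239] [ 0.561 -0.139  0.25 ]
138 [ 0.56  -0.147  0.239] [ 0.563 -0.137  0.247]
140 [ 0.549 -0.159  0.221] [ 0.562 -0.139  0.239]
142 [ 0.55  -0.158  0.215] [ 0.545 -0.156  0.213]
144 [ 0.551 -0.157  0.209] [ 0.547 -0.154  0.209]
146 [ 0.549 -0.16   0.2  ] [ 0.548 -0.153  0.204]
148 [ 0.547 -0.161  0.192] [ 0.547 -0.154  0.195]
150 [ 0.544 -0.165  0.181] [ 0.538 -0.163  0.179]
152 [ 0.551 -0.157  0.183] [ 0.546 -0.155  0.182]
154 [ 0.548 -0.161  0.173] [ 0.546 -0.156  0.174]
156 [ 0.551 -0.158  0.168] [ 0.547 -0.155  0.169]
w 222 [ 0.552 -0.163  0.181] [ 0.549 -0.172  0.181]
w 226 [ 0.55  -0.162  0.179] [ 0.546 -0.171  0.18 ]
w 230 [ 0.553 -0.163  0.194] [ 0.55  -0.172  0.194]
w 234 [ 0.552 -0.163  0.198] [ 0.55  -0.171  0.199]
w 238 [ 0.552 -0.163  0.204] [ 0.55  -0.171  0.203]
w 242 [ 0.552 -0.163  0.208] [ 0.55  -0.171  0.208]
w 246 [ 0.552 -0.164  0.212] [ 0.55  -0.171  0.213]
w 250 [ 0.552 -0.164  0.216] [ 0.55  -0.171  0.216]
w 254 [ 0.552 -0.164  0.22 ] [ 0.549 -0.171  0.219]
w 258 [ 0.553 -0.164  0.224] [ 0.55  -0.171  0.224]
```

The tip is now at about 0.191, about 10 mm above the rim. I'll go down 8 mm, then in small steps.

Request:
step_arm([
  {"xyz": [0,0,0.07],"turn": [0,0,0],"gripper": -1},
  {"xyz": [0,0,0.07],"turn": [0,0,0],"gripper": -1},
  {"xyz": [0,0,0.05],"turn": [0,0,0],"gripper": -1},
  {"xyz": [0,0,0],"turn": [0,0,0],"gripper": -1},
  {"xyz": [0,0,0],"turn": [0,0,0],"gripper": -1},
])

```text
time_s: 6.52
position: [0.5404, -0.1639, 0.1665]
tool_rot: [[-0.326, -0.945, 0.0], [-0.945, 0.326, -0.0], [0.0, -0.0, -1.0]]
ft_force: [-0.7, 0.7, 1.5]
grip_width: 0.0
```

Request:
step_arm([
  {"xyz": [0,0,0.025],"turn": [0,0,0],"gripper": -1},
  {"xyz": [0,0,0],"turn": [0,0,0],"gripper": -1},
  {"xyz": [0,0,0],"turn": [0,0,0],"gripper": -1},
])

```text
time_s: 6.77
position: [0.5404, -0.1639, 0.1664]
tool_rot: [[-0.326, -0.945, 0.001], [-0.945, 0.326, -0.001], [0.0, -0.001, -1.0]]
ft_force: [-2.8, 2.0, 8.8]
grip_width: -0.0002
```

Request:
step_arm([
  {"xyz": [0,0,0.025],"turn": [0,0,0],"gripper": -1},
  {"xyz": [0,0,0],"turn": [0,0,0],"gripper": -1},
  {"xyz": [0,0,0],"turn": [0,0,0],"gripper": -1},
])

```text
time_s: 7.02
position: [0.5404, -0.164, 0.1663]
tool_rot: [[-0.326, -0.945, 0.002], [-0.945, 0.326, -0.001], [0.001, -0.002, -1.0]]
ft_force: [-5.0, 1.4, 15.4]
grip_width: 0.0005
```

The finger touched the rim at TCP z 0.1665 (15 N now), which matches the cameras. I'll ease to about 6 N and slide along the arc to the recess.

Request:
step_arm([
  {"xyz": [0,0,-0.03],"turn": [0,0,0],"gripper": -1},
  {"xyz": [0,0,0],"turn": [0,0,0],"gripper": -1},
  {"xyz": [-0.082,0.097,0],"turn": [0,0,0],"gripper": -1},
  {"xyz": [-0.082,0.097,0],"turn": [0,0,0],"gripper": -1},
  {"xyz": [-0.082,0.097,0],"turn": [0,0,0],"gripper": -1},
  {"xyz": [-0.082,0.097,0],"turn": [0,0,0],"gripper": -1},
  {"xyz": [0,0,0],"turn": [0,0,0],"gripper": -1},
  {"xyz": [0,0,0],"turn": [0,0,0],"gripper": -1},
])

```text
time_s: 7.68
position: [0.5305, -0.1466, 0.1664]
tool_rot: [[-0.326, -0.945, 0.002], [-0.945, 0.326, -0.001], [0.0, -0.002, -1.0]]
ft_force: [-1.1, 0.6, 6.9]
grip_width: 0.0001
```

Request:
step_arm([
  {"xyz": [-0.115,0.063,0],"turn": [0,0,0],"gripper": -1},
  {"xyz": [-0.115,0.063,0],"turn": [0,0,0],"gripper": -1},
  {"xyz": [-0.115,0.063,0],"turn": [0,0,0],"gripper": -1},
  {"xyz": [-0.115,0.063,0],"turn": [0,0,0],"gripper": -1},
  {"xyz": [0,0,0],"turn": [0,0,0],"gripper": -1},
  {"xyz": [0,0,0],"turn": [0,0,0],"gripper": -1},
])

```text
time_s: 8.18
position: [0.5263, -0.1254, 0.1652]
tool_rot: [[-0.326, -0.945, -0.001], [-0.945, 0.326, 0.001], [-0.0, 0.001, -1.0]]
ft_force: [-0.3, -0.1, 0.8]
grip_width: -0.0002
```

Request:
step_arm([
  {"xyz": [-0.125,0.027,0],"turn": [0,0,0],"gripper": -1},
  {"xyz": [-0.125,0.027,0],"turn": [0,0,0],"gripper": -1},
  {"xyz": [-0.125,0.027,0],"turn": [0,0,0],"gripper": -1},
  {"xyz": [-0.125,0.027,0],"turn": [0,0,0],"gripper": -1},
  {"xyz": [0,0,0],"turn": [0,0,0],"gripper": -1},
  {"xyz": [0,0,0],"turn": [0,0,0],"gripper": -1},
])

```text
time_s: 8.68
position: [0.5289, -0.105, 0.1656]
tool_rot: [[-0.326, -0.945, -0.0], [-0.945, 0.326, -0.0], [0.0, 0.0, -1.0]]
ft_force: [0.5, -1.1, 0.9]
grip_width: 0.0001
```

```bash
python3 - <<'E'
from h import *
shot('wrist','w3'); to([.529,-.1055,.155])
im,W=world('w3'); cv2.imwrite('pics/c3.png',np.clip(im[60:330,180:460,::-1]*1.4,0,255).astype(np.uint8))
E
```

```text
pos [ 0.5289 -0.1053  0.1656] z [-0. -0. -1.] yaw -109.04 F [-0.88  0.02  1.11] t 8.7333 units [ 0.   -0.    0.27] m [ 0.0002 -0.0001  0.0106]
```

View pics/c3.png

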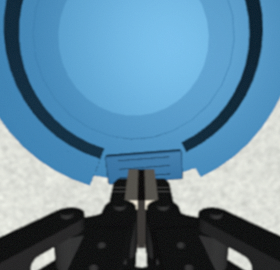

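The force fell to about 0.8 N and the tip dropped a little past the recess edge. It is now centred in the recess: tip at crop (142,178), walls at about 95 and 195. Pressing down now.

Request:
step_arm([
  {"xyz": [0,0,0.06],"turn": [0,0,0],"gripper": -1},
  {"xyz": [0,0,0.06],"turn": [0,0,0],"gripper": -1},
  {"xyz": [0,0,0.06],"turn": [0,0,0],"gripper": -1},
  {"xyz": [0,0,0.02],"turn": [0,0,0],"gripper": -1},
  {"xyz": [0,0,0],"turn": [0,0,0],"gripper": -1},
  {"xyz": [0,0,0],"turn": [0,0,0],"gripper": -1},
])

```text
time_s: 9.23
position: [0.5289, -0.1055, 0.1576]
tool_rot: [[-0.327, -0.945, -0.0], [-0.945, 0.327, 0.0], [-0.0, 0.0, -1.0]]
ft_force: [0.3, 0.0, -0.2]
grip_width: 0.0001
```

Request:
step_arm([
  {"xyz": [0,0,0.03],"turn": [0,0,0],"gripper": -1},
  {"xyz": [0,0,0.03],"turn": [0,0,0],"gripper": -1},
  {"xyz": [0,0,0],"turn": [0,0,0],"gripper": -1},
  {"xyz": [0,0,0],"turn": [0,0,0],"gripper": -1},
])

```text
time_s: 9.57
position: [0.5289, -0.1055, 0.1554]
tool_rot: [[-0.327, -0.945, 0.0], [-0.945, 0.327, -0.0], [0.0, -0.0, -1.0]]
ft_force: [-0.8, -0.1, 2.4]
grip_width: 0.0001
```

Request:
step_arm([
  {"xyz": [0,0,0.03],"turn": [0,0,0],"gripper": -1},
  {"xyz": [0,0,0.03],"turn": [0,0,0],"gripper": -1},
  {"xyz": [0,0,0],"turn": [0,0,0],"gripper": -1},
  {"xyz": [0,0,0],"turn": [0,0,0],"gripper": -1},
  {"xyz": [0,0,0],"turn": [0,0,0],"gripper": -1},
])

```text
time_s: 9.98
position: [0.5289, -0.1055, 0.1529]
tool_rot: [[-0.327, -0.945, 0.0], [-0.945, 0.327, -0.0], [0.0, -0.0, -1.0]]
ft_force: [-1.5, 0.7, 5.6]
grip_width: -0.0003
```

```bash
python3 - <<'E'
from h import *
shot('scene','s4'); to([.529,-.1055,.155])
im,W=world('s4'); cv2.imwrite('pics/c4.png',np.clip(cv2.resize(im[60:240,200:400,::-1],(600,540))*1.4,0,255).astype(np.uint8))
E
```

```text
pos [ 0.5289 -0.1055  0.1529] z [ 0. -0. -1.] yaw -109.06 F [-2.19 -0.2   5.93] t 10.0333 units [ 0.   -0.   -0.05] m [ 0.     -0.0001 -0.002 ]
```

View pics/c4.png

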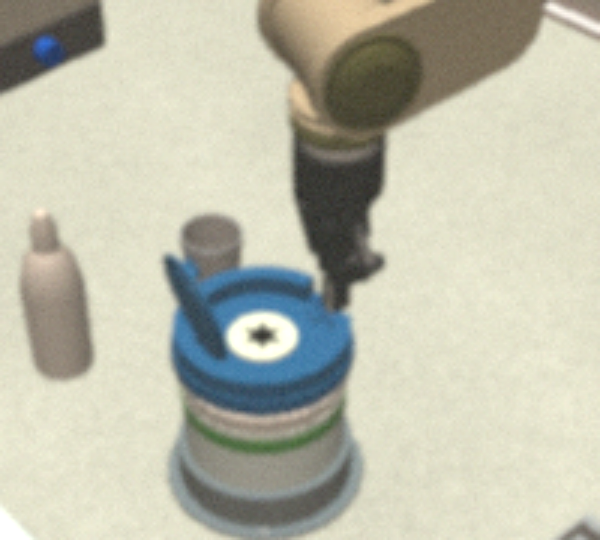

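The flap stands open at crop (195,310) and the white opening shows. Drawing back: straight up out of the recess first, then outwards and up.

Request:
step_arm([
  {"xyz": [0,0,-0.2],"turn": [0,0,0],"gripper": -1},
  {"xyz": [0,0,-0.3],"turn": [0,0,0],"gripper": -1},
  {"xyz": [0,0.3,-0.3],"turn": [0,0,0],"gripper": -1},
  {"xyz": [0,0.5,-0.5],"turn": [0,0,0],"gripper": -1},
  {"xyz": [0,0.5,-0.5],"turn": [0,0,0],"gripper": -1},
  {"xyz": [0,0.5,-0.5],"turn": [0,0,0],"gripper": -1},
  {"xyz": [0,0.3,-0.3],"turn": [0,0,0],"gripper": -1},
  {"xyz": [0,0,0],"turn": [0,0,0],"gripper": -1},
  {"xyz": [0,0,0],"turn": [0,0,0],"gripper": -1},
  {"xyz": [0,0,0],"turn": [0,0,0],"gripper": -1},
  {"xyz": [0,0,0],"turn": [0,0,0],"gripper": -1},
])

```text
time_s: 10.95
position: [0.4498, -0.0781, 0.2557]
tool_rot: [[-0.327, -0.945, -0.002], [-0.945, 0.327, 0.001], [-0.0, 0.002, -1.0]]
ft_force: [1.1, -0.2, 0.0]
grip_width: 0.0
```

```bash
python3 - <<'E'
from h import *
shot('scene','s5'); shot('wrist','w5'); to([.5,0,.2])
im,W=world('s5'); P=W.reshape(-1,3); d=P[:,:2]-[.5975,-.1245]; r=np.hypot(*d.T); ang=np.degrees(np.arctan2(d[:,1],d[:,0]))
k=(r<.12)&(P[:,2]>.2)&(P[:,2]<.3)&(d@[-.964,.267]<-.02); print('flap',k.sum(),P[k,2].max(),P[k].mean(0))
im2,W2=world('w5')
for X in(W,W2):
    P=X.reshape(-1,3); d=P[:,:2]-[.5975,-.1245]; r=np.hypot(*d.T); th=np.degrees(np.arctan2(d[:,1],d[:,0]))%360
    k=(P[:,2]>.15)&(P[:,2]<.19)&(r>.063)&(r<.073); a=k&(th>150)&(th<178); b=k&((th>200)&(th<260)); print('catch',np.median(P[a,2]),'rim',np.median(P[b,2]),a.sum(),b.sum())
cv2.imwrite('pics/c5.png',np.clip(np.hstack([cv2.resize(im[60:240,200:400,::-1],(400,360)),cv2.resize(im2[:,:,::-1],(400,360))])*1.4,0,255).astype(np.uint8))
E
```

```text
pos [ 0.4498 -0.0781  0.2559] z [-0.002  0.001 -1.   ] yaw -109.06 F [0.02 0.23 0.41] t 11.05 units [-2.26 -0.55  1.4 ] m [-0.0902 -0.0221  0.0559]
flap 285 0.2727876822798443 [ 0.663968   -0.13640478  0.23902874]
catch 0.1719507958877905 rim 0.18027313369031212 23 80
catch 0.17176989381473085 rim 0.18010618432472114 597 1075
```

View pics/c5.png

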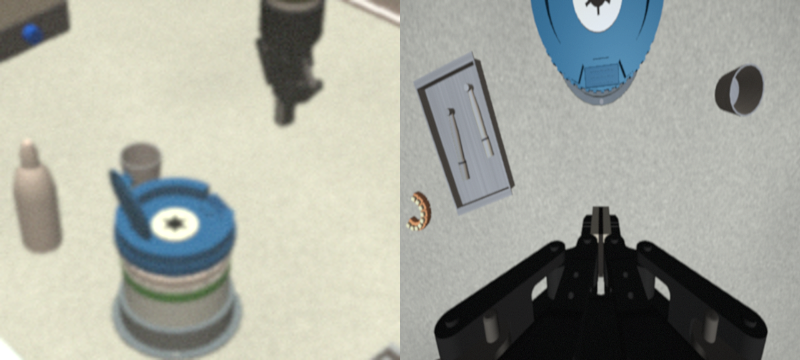

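The pictures show the flap open with its edge at 0.273 m, as it should be. The catch is back up at 0.1718, its resting height, the rim is still at 0.180, the gripper is clear and nothing else has moved. Handing in.

```bash
python3 -c "
from h import *
print(order.close_job())"
```

```text
the job is handed in; nothing more can be done
None
```

The tub is open and the job is handed in; no verdict was reported. I touched the shut fingertips down on solid rim about 50° from the recess. From there I slid them along the rim with about 7 N until the force fell away at the recess. I then pressed the catch to about 4.5 mm with 5.6 N, the flap sprang open, and I drew back clear.

**Last checks, at about 11 s of the 67 s allowed:**
- **Flap:** open, with its edge at 0.273 m (about 0.270 expected).
- **Catch:** back at its resting height, 0.172 m.
- **Tub:** not lifted; the rim is still at 0.180 m.
- **Robot:** touching nothing, with the wrist force at the level of its noise.
- **Bystanders:** none looked moved in the last pictures, which did not show all of them; I did not measure them.

**One disagreement:** the brief puts the fingertips 19 mm ahead of the TCP. Both cameras and the contact height put the shut fingertips about 14 to 17 mm behind the reported TCP. My first descent, planned from the brief's figure, therefore stopped about 30 mm above the rim without touching anything. After that I worked from the cameras and the force reading.

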